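Turn the circuit board over in its turnover frame

ROBOT

A 6-joint arm with a two-finger parallel gripper is mounted at the origin on a cart in front of the work surface, level with it; the furniture and walls round the work are solid. World frame = base frame: x ahead of the robot, y to its left, z up, the work surface at z = 0. Lengths are in m, angles in rad, forces in N, time in s.
With the tool pointing down it reaches from about 0.3 to 0.775 m from the base axis. Payload 14.6 kg.
Tool frame: the origin (TCP) lies midway between the tips of the shut fingers; the grasp point (between the pads) lies 19 mm behind it (ctrl.pinch_z is the distance from the TCP to the grasp point, in m); z points along the fingers, y is the line along which they close (so a half turn about z gives the same grasp; the last joint's range is limited). The gripper opens to 94 mm and grips with 3 to 60 N. Pads are 16 mm wide; open, the fingers measure 119 mm over their backs; the gripper's body (75 mm by 177 mm) begins 78 mm behind the grasp point.
Start: joints at [1.26, 0.3, 1.521, -0, 1.321, -0.067], TCP at [0.133, 0.534, 0.205] pointing down, gripper open.
Joint ranges: [-3.03, 3.03], [-0.79, 2.21], [0.23, 2.52], [-1.04, 4.18], [0, 3.07], [-2.55, 2.55]. Speed limits (rad/s): [2.22, 2.22, 2.57, 3.14, 3.14, 3.14].

INTERFACE

Orientations are given as [roll, pitch, yaw] about the fixed x, y, z axes, in that order (R = Rz(yaw) Ry(pitch) Rx(roll)).
In Python, from station import ctrl gives the robot as it stands.
- The arm moves only by the tool jog_arm, never from a script. Its argument "motion" is a list of rows, each a list of 7 numbers: the shift along the tool's x, y, z in m, then the turn, a rotation vector about the tool's x, y, z in rad, then the opening, from -1 (shut) to 1 (fully open). In form: [[tx, ty, tz, rx, ry, rz, gripper], ...]. A call has 1 to 5 rows; each row shifts and turns the commanded pose from where the row before left it, along the tool's axes as they then stand; what a row does not reach is not made up. A row lasts 1/10 s, in which the tool goes at most 50 mm and 8.59 degrees, less where a joint would pass 70% of its speed; a pose out of reach is approached as far as the arm can. A call is refused whole if a number of a shift passes 0.05 or a number of a turn 0.15, either way. A call with a gripper value outside its range is refused whole. The fingers move at their own pace and stop on an object; "squeeze" is the grip in N (left out, the last holds). Time passes only in rows, so rows that do not move let the fingers close. It gives the time, the measured TCP pose, the force, the opening and the grip force at its end, in the units of the state.
- ctrl.get_obs(): the state, without advancing time (a new reading comes with each control period).
- ctrl.camera(name): name is "scene" or "side" or "wrist"; returns the picture (480x640x3 uint8, red, green, blue); there is no depth.
- ctrl.camera_model(name): a dict with "intrinsics" (3x3 intrinsics, pixels), "rvec" (rotation vector, rad) and "tvec" (3), from world to camera coordinates, as OpenCV has them. Camera axes: x right, y down, z forward; pixel columns grow to the right and rows downward; lengths in m; the calibration is good to about 2 mm. The wrist camera is an equidistant fisheye: a pixel r from the principal point sees the ray r / f radians off the axis. A picture is of the moment at which its call begins: read the wrist's pose just before it. camera_model takes no time and is no camera call; for the wrist camera it gives the pose at the moment of the call.
- ctrl.hand_in(): hands the job in; it is judged then, once.
The state is a dict: "time_s": time; "qpos": joint angles; "joint_vel": joint speeds; "tau": joint torques, N m; "ee_pos": TCP position; "eef_rot": TCP orientation; "force": force on the tool from outside, world axes, zero at the start; "moment": the same for the moment, N m; "grip_width": finger opening in m; "grip_force": force on a finger pad.
Only numpy, scipy, OpenCV 4.12 (cv2) and the standard library are available. Lean on these libraries where they do the work, as an engineer would, in place of code of your own. Each camera call takes 0.05 s, during which the arm holds its last target. There are 200 camera calls.

TASK

The small circuit board is clipped into a metal leaf hinged on the turnover stand. Hook a fingertip under the leaf's wide free lip on the left, push it up and over its spine, and press it down until it lies flat on the rests on the right-hand side, board underside up. Use only the fingers on the metal: do not pinch the leaf, do not touch the board, do not fling or slam the leaf, and leave the jar, the spool and the loupe where they stand; finish with the hand clear.

Things in the scene. Friction and masses are not known exactly. Their poses are not given: they have to be found in the camera images.
- fixture: Turnover stand fixed to the bench: black base plate 136 (x) by 190 (y) by 10 mm high, four rest posts. Origin: centre of its underside on the bench, below the spine; z up. The spine (hinge axis) runs along its own y at z = 52 mm between two grey cheeks at y = +-84 mm (top at 60 mm; nuts reach y = +-96). The leaf lies at first on its -x side (the robot's left, within 25 degrees); the far rests are on its +x side (right).
- leaf (a joint): Angle of the leaf about the spine, rad: 0 = flat on the near rests (it may start raised by up to 0.25), pi/2 = upright, 3.14 = flat on the far rests (end stop). The hinge is stiff: the leaf stays at any angle it is left at and does not fall; about 1 to 3.5 N at the lip moves it.
- lip_edge (a point): Middle of the leaf's free edge, half-way through its thickness, 105 mm from the spine; it turns with the leaf: -x away from the spine, y along the spine, z out of the face that is up at first. The bare lip between board and edge is 40 mm deep (65 to 105 mm from the spine). When flat, the lip's underside is 49 mm above the bench and it overhangs the base plate by 37 mm, nothing beneath.
- board_center (a point): Centre of the circuit board (45 x 70 mm, green, components up to 13 mm above the leaf's middle plane on the face that is up at first), 42.5 mm from the spine; axes as lip_edge. From the other face the board is seen in the window, recessed about 5 mm.
- board: The circuit board itself, clipped in the leaf's window; origin 1 mm from board_center towards the component face. Not to be touched.
- upper_face: The other 3 mm layer, facing up at first, inset 3 mm from the leaf's outer edges; the leaf is 6 mm thick in all. Origin and axes as lower_face.
- flux_jar: Loose bystander: white jar with blue lid, 42 mm across, 47 mm high, origin at the centre of its underside.
- solder_spool: Loose bystander: reel with blue flanges, 60 mm across, 41 mm high, origin at the centre of its underside.
- loupe: Loose bystander: black eye loupe, 44 mm across, 36 mm high, origin at the centre of its underside.
- lower_face: The 3 mm aluminium layer of the leaf that faces down at first (up when turned over): plate 150 mm wide along the spine, out to 105 mm from it, with a 45 x 70 mm window for the board. Origin on the spine at its middle; axes as lip_edge.
- lamp_shade (a point): Middle of the lower rim of the bench lamp's grey shade, which hangs fixed over the bench to the right of the work: keep the arm out of it. It fills about x 0.54 to 0.74, y -0.44 to -0.25 m, from 0.47 m above the bench up to 0.70, the lamp's arm above that.

How it is judged:
At the end, for the whole second after the job is handed in: The leaf lies flat on the far rests (within 0.09 rad, about 5 degrees, of the end stop) and is still; jar, spool and loupe are within 20 mm of where they stood (value of joint leaf above 3.05 rad and velocity of joint leaf between -0.05 and 0.05 rad/s and distance of each of flux_jar, solder_spool, loupe from where it was at the start of the episode below 0.02 m); the robot touches nothing.
It fails at once if the leaf is pinched (fingers press on both of its faces at once, over 1 N each) (contact force between the fingers and upper_face above 1 N and contact force between the fingers and lower_face above 1 N).
It fails at once if the circuit board is touched (over 1 N) (contact force between any of the fingers, the arm and board above 1 N).
It fails at once if the leaf is flung or slammed (faster than 4 rad/s) (velocity of joint leaf above 4 rad/s or velocity of joint leaf below -4 rad/s).
It fails at once if the jar, the spool or the loupe is moved by over 20 mm (distance of any of flux_jar, solder_spool, loupe from where it was at the start of the episode above 0.02 m).
It also fails if it takes over 54 s, if anything falls off the work surface, if the arm or the gripper's body presses on something with over 40 N, if the wrist force passes 120 N, or if a joint passes its speed limit or range.

## Working session

There is one attempt and no reset: what is moved stays moved. The work goes in short steps, Python scripts to look and compute and a tool call to move; the robot and the scene stay as the last step left them, time stands still between calls to the robot, and variables do not carry over. Pictures are saved under pics/ and viewed, at most 10 in all, crops included, and the job is handed in when it is done.

Besides the shell and the picture viewer there is one more tool, called after "Request:" by a JSON object that holds its "fn" and its "kwargs", one argument or row to a line. jog_arm: Moves the arm, as the interface text tells. Its arguments: {"type":"object","properties":{"motion":{"type":"array"},"squeeze":{"type":"number"}},"required":["motion"]}

```bash
mkdir -p pics; cat > h.py <<'E'
import numpy as np, cv2
from station import ctrl
from scipy.spatial.transform import Rotation as R
def ray(name,uv):
    m=ctrl.camera_model(name);K=np.array(m['intrinsics']);Rm=cv2.Rodrigues(np.array(m['rvec'],float))[0];t=np.array(m['tvec'],float).ravel()
    d=np.linalg.solve(K,np.array([uv[0],uv[1],1.]));return -Rm.T@t,Rm.T@d
def onz(name,uv,z):
    o,d=ray(name,uv);return o+d*(z-o[2])/d[2]
def proj(name,P):
    m=ctrl.camera_model(name)
    return cv2.projectPoints(np.array(P,float).reshape(-1,1,3),np.array(m['rvec'],float),np.array(m['tvec'],float),np.array(m['intrinsics'],float),None)[0].reshape(-1,2)
E
python3 - <<'E'
from h import *
for n in('scene','side'):
    im=ctrl.camera(n);cv2.imwrite(f'pics/{n}0.png',im[:,:,::-1]);m=ctrl.camera_model(n)
    print(n,ray(n,(320,240)),np.array(m['intrinsics'])[0,0])
o=ctrl.get_obs();print(o['time_s'],o['ee_pos'],o['eef_rot'],o['grip_width'])
E
```

```text
scene (array([ 0.10030805, -0.8358794 ,  1.06809621]), array([ 0.3681475 ,  0.67839588, -0.63583042])) 524.6497143791727
side (array([0.29321702, 1.21989639, 1.06092435]), array([ 0.19073166, -0.81969925, -0.54014005])) 478.71942380310065
0.1 [0.13268259 0.53352061 0.2049466 ] [-3.14057832e+00 -7.66439561e-05  2.89779747e+00] 0.09422582702540933
```

View pics/scene0.png

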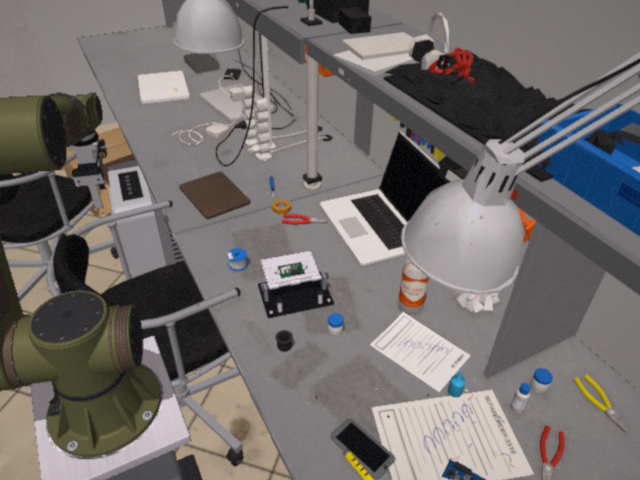

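View pics/side0.png

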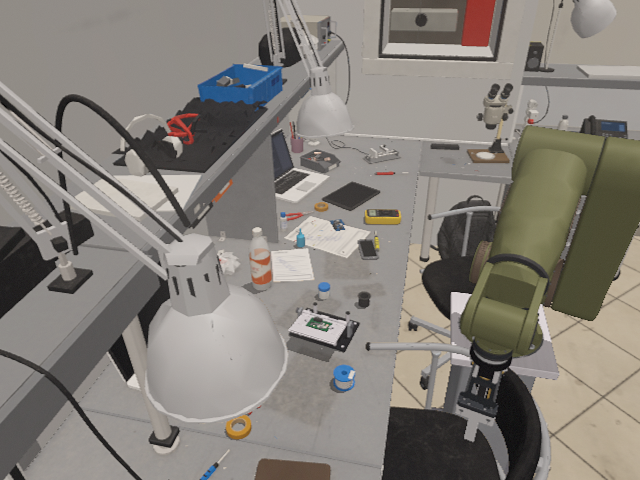

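The scene view shows the leaf near (290,270), base near (297,295), spool (237,258), jar (335,322) and loupe (284,340). In the side view the leaf is near (322,325), spool (344,377), jar (324,291) and loupe (364,299). I'll zoom both in one picture.

```bash
python3 - <<'E'
from h import *
a=cv2.imread('pics/scene0.png')[235:335,245:345];b=cv2.imread('pics/side0.png')[285:385,275:375]
im=np.hstack([cv2.resize(x,None,fx=4,fy=4,interpolation=cv2.INTER_CUBIC) for x in(a,b)]);cv2.imwrite('pics/z0.png',im)
for n,uv in(('scene',(284,335)),('scene',(335,318)),('scene',(237,252))):print(onz(n,uv,.04))
for n,uv in(('side',(364,294)),('side',(324,287)),('side',(344,371))):print(onz(n,uv,.04))
print(onz('scene',(297,295),.01),proj('side',onz('scene',(297,295),.01)))
E
```

```text
[ 0.43899521 -0.03138766  0.04      ]
[ 0.58136629 -0.03988402  0.04      ]
[0.44778719 0.32266881 0.04      ]
[ 0.43611839 -0.03115968  0.04      ]
[ 0.5754525  -0.04120907  0.04      ]
[0.44251291 0.31285042 0.04      ]
[0.54197617 0.10709285 0.01      ] [[324.55821587 324.04011082]]
```

View pics/z0.png

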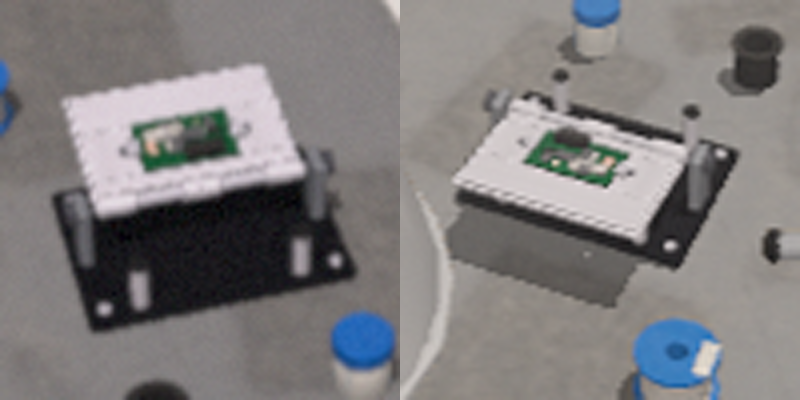

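The zoom shows the leaf, board-side up, with its lip toward +y. The bare far-side rest posts, jar and loupe are toward -y, and the spool is beyond the lip. Lip corners are at about (261,260) and (311,252) in scene, and (335,345) and (289,331) in side.

```bash
cat >> h.py <<'E'
def tri(a,b):
    (o1,d1),(o2,d2)=ray('scene',a),ray('side',b)
    s=np.linalg.lstsq(np.c_[d1,-d2],o2-o1,rcond=None)[0]
    p,q=o1+s[0]*d1,o2+s[1]*d2;return (p+q)/2,np.linalg.norm(p-q)
E
python3 - <<'E'
from h import *
np.set_printoptions(precision=4,suppress=True)
for k,uv in dict(BLnear=(268.75,316.5),BRfar=(333.75,301.5),BLup=(258.7,283.7)).items(): print(k,onz('scene',uv,.01))
for k,uv in dict(nearR=(359.5,322.5),nearL=(344.5,351),farR=(307,308.2)).items(): print(k,onz('side',uv,.01))
L,_=tri((261.25,260),(335,345));print('lip lowx',L,_)
H,_2=tri((311.25,252),(288.75,331.25));print('lip highx',H,_2,np.linalg.norm(H-L))
# cheeks/ nuts tops, posts top
print('cheek low',tri((245+75/4,235+197/4),(275+302/4,285+145/4)),'cheek high',tri((245+318/4,235+152/4),(275+98/4,285+95/4)))
print('posts',tri((245+140/4,235+270/4),(275+291/4,285+110/4)),tri((245+301/4,235+238/4),(275+161/4,285+74/4)))
# board green centroid
c={}
for n,(x0,x1,y0,y1) in dict(scene=(245,345,235,335),side=(275,375,285,385)).items():
    im=cv2.imread(f'pics/{n}0.png').astype(int)[y0:y1,x0:x1];b,g,r=im[...,0],im[...,1],im[...,2]
    m=(g>r+20)&(g>b+15);pts=np.argwhere(m)[:,::-1].astype(np.int32);bx=cv2.minAreaRect(pts);c[n]=np.array(bx[0])+[x0,y0];print(n,c[n],bx[1:])
print('board',tri(c['scene'],c['side']))
E
```

```text
BLnear [0.4392 0.0689 0.01  ]
BRfar [0.6219 0.0383 0.01  ]
BLup [0.4637 0.1976 0.01  ]
nearR [0.434  0.0774 0.01  ]
nearL [0.4591 0.2095 0.01  ]
farR [0.6153 0.0439 0.01  ]
lip lowx [0.4868 0.2367 0.0582] 0.008461123239798465
lip highx [0.6337 0.2059 0.0553] 0.0070456013111044906 0.1501607033541027
cheek low (array([0.4554, 0.1362, 0.0644]), np.float64(0.0020418138958424505)) cheek high (array([0.6253, 0.1052, 0.0592]), np.float64(0.004506479774514409))
posts (array([0.4744, 0.0735, 0.0423]), np.float64(0.002400423604562727)) (array([0.5853, 0.0514, 0.042 ]), np.float64(0.0012403842514173322))
scene [290.7118 269.4529] ((10.954989433288574, 23.753887176513672), 77.47119140625)
side [318.9057 324.3302] ((23.076570510864258, 9.203156471252441), 15.945395469665527)
board (array([0.5484, 0.1625, 0.0584]), np.float64(0.0025905574900819887))
```

```bash
cat >> h.py <<'E'
u=np.array([.187,.982,0]);u/=np.linalg.norm(u);v=np.array([u[1],-u[0],0]);Z=np.array([0,0,1.]);S=np.array([.540,.1205,0])
def pose(a,z,alpha,w=.02):
    al=np.radians(alpha);d=-np.cos(al)*u-np.sin(al)*Z
    return S+a*u+w*v+z*Z, R.from_matrix(np.c_[np.cross(v,d),v,d])
def rows(p1,r1,n,start=None):
    if start is None:
        o=ctrl.get_obs();start=(np.array(o['ee_pos']),R.from_euler('xyz',o['eef_rot']))
    p,r=start;rv=(r.inv()*r1).as_rotvec()/n;out=[]
    for i in range(n):
        t=r.inv().apply((p1-p)/(n-i));t=np.round(t,3);w=np.round(rv,3);out.append([*t.tolist(),*w.tolist()])
        p=p+r.apply(t);r=r*R.from_rotvec(w)
    for o in out:print(o)
    print('end',p.round(4),np.degrees((r.inv()*r1).magnitude()).round(2));return p,r
E
python3 - <<'E'
from h import *
print(pose(.17,.18,35)[0]); s=rows(*pose(.17,.18,35),15)
E
```

```text
[0.59144819 0.28375772 0.18      ]
[-0.034, -0.009, 0.002, 0.048, -0.051, 0.093]
[-0.034, -0.005, 0.004, 0.048, -0.051, 0.093]
[-0.034, -0.002, 0.006, 0.048, -0.051, 0.093]
[-0.034, 0.001, 0.007, 0.048, -0.051, 0.093]
[-0.033, 0.005, 0.009, 0.048, -0.051, 0.093]
[-0.032, 0.008, 0.01, 0.048, -0.051, 0.093]
[-0.031, 0.012, 0.011, 0.048, -0.051, 0.093]
[-0.029, 0.015, 0.012, 0.048, -0.051, 0.093]
[-0.027, 0.019, 0.013, 0.048, -0.051, 0.093]
[-0.024, 0.022, 0.013, 0.048, -0.051, 0.093]
[-0.021, 0.024, 0.014, 0.048, -0.051, 0.093]
[-0.018, 0.027, 0.013, 0.048, -0.051, 0.093]
[-0.015, 0.029, 0.013, 0.048, -0.051, 0.093]
[-0.012, 0.031, 0.012, 0.048, -0.051, 0.093]
[-0.008, 0.031, 0.011, 0.048, -0.051, 0.093]
end [0.591  0.2837 0.1799] 0.4
```

Request:
{"fn": "jog_arm", "kwargs": {
  "motion": [
    [-0.034,-0.009,0.002,0.048,-0.051,0.093,-1],
    [-0.034,-0.005,0.004,0.048,-0.051,0.093,-1],
    [-0.034,-0.002,0.006,0.048,-0.051,0.093,-1],
    [-0.034,0.001,0.007,0.048,-0.051,0.093,-1],
    [-0.033,0.005,0.009,0.048,-0.051,0.093,-1]
  ]
}}

```text
time_s: 0.6
ee_pos: [0.2861, 0.45, 0.1964]
eef_rot: [-2.963, 0.302, 2.452]
force: [-0.8, 0.5, 0.4]
grip_width: 0.0569
grip_force: 0.0
```

```bash
python3 -c "
from h import *
print(np.round(ctrl.get_obs()['qpos'],2));rows(*pose(.17,.18,35),10)"
```

```text
[ 1.07  0.42  1.42 -0.26  1.54  0.25]
[-0.032, 0.009, 0.01, 0.048, -0.051, 0.092]
[-0.031, 0.012, 0.012, 0.048, -0.051, 0.092]
[-0.029, 0.015, 0.012, 0.048, -0.051, 0.092]
[-0.026, 0.018, 0.013, 0.048, -0.051, 0.092]
[-0.024, 0.021, 0.013, 0.048, -0.051, 0.092]
[-0.021, 0.024, 0.013, 0.048, -0.051, 0.092]
[-0.018, 0.027, 0.013, 0.048, -0.051, 0.092]
[-0.015, 0.029, 0.013, 0.048, -0.051, 0.092]
[-0.012, 0.031, 0.012, 0.048, -0.051, 0.092]
[-0.008, 0.032, 0.011, 0.048, -0.051, 0.092]
end [0.5915 0.2838 0.1801] 0.14
```

Request:
{"fn": "jog_arm", "kwargs": {
  "motion": [
    [-0.032,0.009,0.01,0.048,-0.051,0.092,-1],
    [-0.031,0.012,0.012,0.048,-0.051,0.092,-1],
    [-0.029,0.015,0.012,0.048,-0.051,0.092,-1],
    [-0.026,0.018,0.013,0.048,-0.051,0.092,-1],
    [-0.024,0.021,0.013,0.048,-0.051,0.092,-1]
  ]
}}

```text
time_s: 1.1
ee_pos: [0.4383, 0.3674, 0.188]
eef_rot: [-2.928, 0.648, 2.003]
force: [-1.0, 0.4, -0.2]
grip_width: 0.0173
grip_force: 0.0
```

Request:
{"fn": "jog_arm", "kwargs": {
  "motion": [
    [-0.021,0.024,0.013,0.048,-0.051,0.092,-1],
    [-0.018,0.027,0.013,0.048,-0.051,0.092,-1],
    [-0.015,0.029,0.013,0.048,-0.051,0.092,-1],
    [-0.012,0.031,0.012,0.048,-0.051,0.092,-1],
    [-0.008,0.032,0.011,0.048,-0.051,0.092,-1]
  ]
}}

```text
time_s: 1.6
ee_pos: [0.5919, 0.285, 0.1789]
eef_rot: [3.14, 0.962, 1.381]
force: [0.1, 1.0, 0.9]
grip_width: 0.0004
grip_force: 0.0
```

```bash
python3 -c "
from h import *
print(np.round(ctrl.get_obs()['qpos'],2));s=rows(*pose(.155,.025,35),5);s=rows(*pose(.092,.025,35),5,s)"
```

```text
[ 0.63  1.06  0.64 -0.72  2.12  0.65]
[0.023, -0.0, 0.02, -0.0, 0.0, -0.0]
[0.023, -0.0, 0.02, -0.0, 0.0, -0.0]
[0.024, -0.0, 0.02, -0.0, 0.0, -0.0]
[0.023, -0.0, 0.021, -0.0, 0.0, -0.0]
[0.024, -0.0, 0.02, -0.0, 0.0, -0.0]
end [0.589  0.2693 0.0251] 0.14
[-0.007, -0.0, 0.01, -0.0, 0.0, -0.0]
[-0.007, -0.0, 0.011, -0.0, 0.0, -0.0]
[-0.007, -0.0, 0.01, -0.0, 0.0, -0.0]
[-0.008, -0.0, 0.011, -0.0, 0.0, -0.0]
[-0.007, -0.0, 0.01, -0.0, 0.0, -0.0]
end [0.5771 0.2072 0.0249] 0.14
```

Joints are comfortably in range. I'll descend outside the lip, then check before sliding under.

Request:
{"fn": "jog_arm", "kwargs": {
  "motion": [
    [0.023,0,0.02,0,0,0,-1],
    [0.023,0,0.02,0,0,0,-1],
    [0.024,0,0.02,0,0,0,-1],
    [0.023,0,0.021,0,0,0,-1],
    [0.024,0,0.02,0,0,0,-1]
  ]
}}

```text
time_s: 2.1
ee_pos: [0.5878, 0.2701, 0.0238]
eef_rot: [-3.139, 0.96, 1.387]
force: [-0.6, -0.3, 0.6]
grip_width: 0.0002
grip_force: 0.0
```

```bash
python3 - <<'E'
from h import *
o=ctrl.get_obs();print(np.round(o['qpos'],2),o['ee_pos'],np.round(o['force'],1));p=np.array(o['ee_pos'])
out=[]
for n in('scene','side'):
    im=ctrl.camera(n)[:,:,::-1];c=proj(n,p)[0];print(n,c);x,y=(c-[65,70]).astype(int)
    out.append(cv2.resize(im[y:y+130,x:x+130],None,fx=3,fy=3,interpolation=cv2.INTER_CUBIC))
cv2.imwrite('pics/z1.png',np.hstack(out))
E
```

```text
[ 0.61  1.19  0.76 -0.65  1.92  0.81] [0.5878492  0.27006297 0.02375571] [-0.6 -0.3  0.6]
scene [287.15457981 252.58280993]
side [297.43115685 355.931543  ]
```

View pics/z1.png

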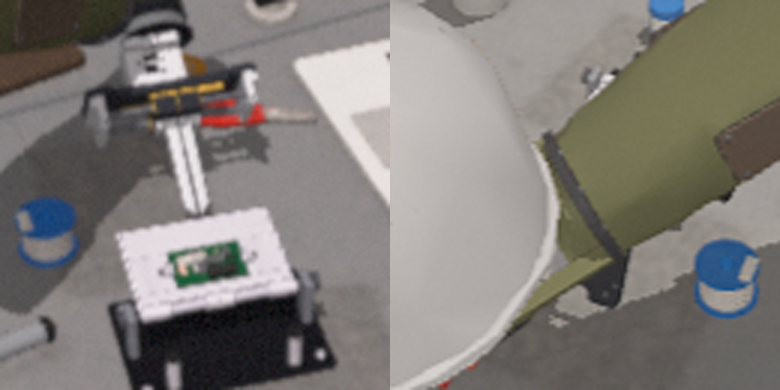

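The fingertip (about (200,210) in the left crop) is just outside the lip and centred on it; the gripper is clear of the spool. I'll slide in under the lip and compute the arc.

Request:
{"fn": "jog_arm", "kwargs": {
  "motion": [
    [-0.007,0,0.01,0,0,0,-1],
    [-0.007,0,0.011,0,0,0,-1],
    [-0.007,0,0.01,0,0,0,-1],
    [-0.008,0,0.011,0,0,0,-1],
    [-0.007,0,0.01,0,0,0,-1]
  ]
}}

```text
time_s: 2.7
ee_pos: [0.5769, 0.2081, 0.0269]
eef_rot: [3.141, 0.959, 1.385]
force: [-0.4, -0.3, -0.1]
grip_width: 0.0008
grip_force: 0.0
```

```bash
cat >> h.py <<'E'
def arc(th,alpha,rc=.090,push=.0):
    t,al=np.radians(th),np.radians(alpha)
    e=np.array([np.cos(t),np.sin(t)]);n=np.array([np.sin(t),-np.cos(t)]);m=np.array([-np.sin(al),np.cos(al)])
    g=(.105-rc)*np.tan(max(al-t,0))
    C=np.array([0,.052])+rc*e+(.003+g-push)*n
    side=.008 if True else 0
    T=C-side*m
    return pose(T[0],T[1],alpha)
def info():
    o=ctrl.get_obs();p=np.array(o['ee_pos'])-S;print('q',np.round(o['qpos'],2),'a',(p@u).round(4),'w',(p@v).round(4),'z',p[2].round(4),'F',np.round(o['force'],1))
E
python3 - <<'E'
from h import *
info();s=None
for th,al,n in((0,35,1),(15,35,3),(45,42,5),):
    s=rows(*arc(th,al),n,s)
E
```

```text
q [ 0.55  1.07  0.98 -0.67  1.8   0.84] a 0.0929 w 0.0198 z 0.0269 F [-0.4 -0.3 -0.1]
[-0.003, 0.0, -0.004, 0.003, -0.001, 0.001]
end [0.5771 0.2096 0.0317] 0.02
[-0.008, 0.0, -0.005, -0.0, -0.0, 0.0]
[-0.008, 0.0, -0.005, -0.0, -0.0, 0.0]
[-0.008, 0.0, -0.006, -0.0, -0.0, 0.0]
end [0.577  0.209  0.0605] 0.02
[-0.01, 0.0, -0.002, -0.0, 0.024, 0.0]
[-0.01, 0.0, -0.002, -0.0, 0.024, 0.0]
[-0.01, 0.0, -0.002, -0.0, 0.024, 0.0]
[-0.011, 0.0, -0.002, -0.0, 0.024, 0.0]
[-0.01, 0.0, -0.003, -0.0, 0.024, 0.0]
end [0.5728 0.1868 0.1076] 0.12
```

Request:
{"fn": "jog_arm", "kwargs": {
  "motion": [
    [-0.003,0,-0.004,0,0,0,-1],
    [-0.008,0,-0.005,0,0,0,-1],
    [-0.008,0,-0.005,0,0,0,-1],
    [-0.008,0,-0.006,0,0,0,-1]
  ]
}}

```text
time_s: 3.1
ee_pos: [0.5768, 0.2097, 0.0598]
eef_rot: [-3.141, 0.959, 1.387]
force: [-0.0, 0.1, -3.4]
grip_width: 0.0005
grip_force: 1.0
```

```bash
python3 - <<'E'
from h import *
info();s=None
for th,al,n in((45,42,5),(70,52,5)):
    s=rows(*arc(th,al),n,s)
im=ctrl.camera('scene')[:,:,::-1][175:325,215:365];cv2.imwrite('pics/z2.png',cv2.resize(im,None,fx=3,fy=3,interpolation=cv2.INTER_CUBIC))
E
```

```text
q [ 0.56  1.02  0.99 -0.67  1.83  0.81] a 0.0945 w 0.0194 z 0.0598 F [-0.   0.1 -3.4]
[-0.011, 0.0, -0.002, 0.0, 0.024, 0.0]
[-0.01, 0.0, -0.002, 0.0, 0.024, 0.0]
[-0.01, 0.0, -0.002, 0.0, 0.024, 0.0]
[-0.011, 0.0, -0.002, 0.0, 0.024, 0.0]
[-0.01, 0.0, -0.003, 0.0, 0.024, 0.0]
end [0.5725 0.1869 0.1076] 0.21
[-0.008, 0.0, 0.002, 0.0, 0.035, 0.001]
[-0.008, 0.0, 0.001, 0.0, 0.035, 0.001]
[-0.007, 0.0, 0.001, 0.0, 0.035, 0.001]
[-0.008, 0.0, 0.001, 0.0, 0.035, 0.001]
[-0.008, 0.0, 0.0, 0.0, 0.035, 0.001]
end [0.5667 0.1559 0.1312] 0.18
```

View pics/z2.png

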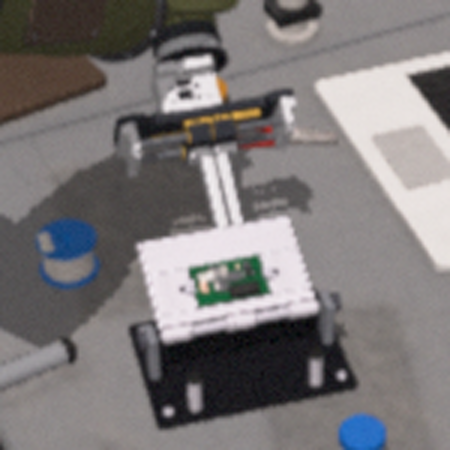

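The leaf is lifting: the lip edge at about (215,230) rests on the finger and the force is -3.4 N. Continuing along the arc.

Request:
{"fn": "jog_arm", "kwargs": {
  "motion": [
    [-0.011,0,-0.002,0,0.024,0,-1],
    [-0.01,0,-0.002,0,0.024,0,-1],
    [-0.01,0,-0.002,0,0.024,0,-1],
    [-0.011,0,-0.002,0,0.024,0,-1],
    [-0.01,0,-0.003,0,0.024,0,-1]
  ]
}}

```text
time_s: 3.65
ee_pos: [0.5724, 0.1865, 0.1071]
eef_rot: [-3.14, 0.838, 1.387]
force: [-0.8, 0.7, -3.5]
grip_width: 0.0001
grip_force: 1.4
```

Request:
{"fn": "jog_arm", "kwargs": {
  "motion": [
    [-0.008,0,0.002,0,0.035,0,-1],
    [-0.008,0,0.001,0,0.035,0,-1],
    [-0.007,0,0.001,0,0.035,0,-1],
    [-0.008,0,0.001,0,0.035,0,-1],
    [-0.008,0,0,0,0.035,0,-1]
  ]
}}

```text
time_s: 4.15
ee_pos: [0.5666, 0.1556, 0.1307]
eef_rot: [-3.141, 0.663, 1.386]
force: [0.1, 1.6, -2.1]
grip_width: 0.0007
grip_force: 1.2
```

```bash
python3 - <<'E'
from h import *
info();s=None
for th,al,n in((90,62,4),(105,70,3),(120,78,3),(135,83,3)):
    s=rows(*arc(th,al),n,s)
im=ctrl.camera('scene')[:,:,::-1][175:325,215:365];cv2.imwrite('pics/z3.png',cv2.resize(im,None,fx=3,fy=3,interpolation=cv2.INTER_CUBIC))
E
```

```text
q [ 0.44  0.7   1.24 -0.52  1.62  0.71] a 0.0395 w 0.0196 z 0.1307 F [ 0.1  1.6 -2.1]
[-0.007, 0.0, 0.003, 0.0, 0.044, 0.001]
[-0.007, 0.0, 0.003, 0.0, 0.044, 0.001]
[-0.007, 0.0, 0.002, 0.0, 0.044, 0.001]
[-0.008, 0.0, 0.002, 0.0, 0.044, 0.001]
end [0.5611 0.1265 0.1387] 0.15
[-0.006, 0.0, 0.004, 0.001, 0.046, -0.0]
[-0.007, 0.0, 0.004, 0.001, 0.046, -0.0]
[-0.007, 0.0, 0.003, 0.001, 0.046, -0.0]
end [0.5569 0.104  0.1373] 0.09
[-0.006, 0.0, 0.005, -0.0, 0.046, -0.0]
[-0.006, 0.0, 0.004, -0.0, 0.046, -0.0]
[-0.006, 0.0, 0.005, -0.0, 0.046, -0.0]
end [0.5528 0.0831 0.1293] 0.11
[-0.005, 0.0, 0.005, -0.0, 0.03, -0.0]
[-0.006, 0.0, 0.005, -0.0, 0.03, -0.0]
[-0.006, 0.0, 0.006, -0.0, 0.03, -0.0]
end [0.5491 0.0639 0.1166] 0.12
```

View pics/z3.png

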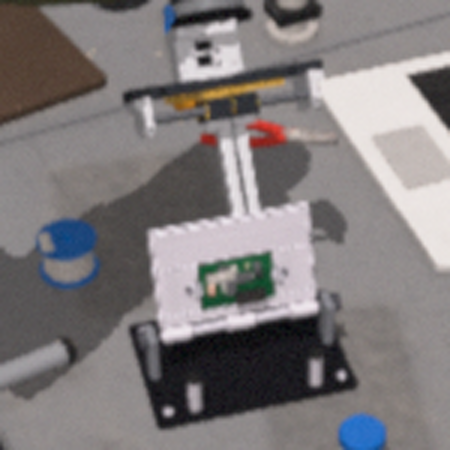

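The leaf is at about 70° with the finger behind the lip at about (245,215) in the crop. Continuing over the top.

Request:
{"fn": "jog_arm", "kwargs": {
  "motion": [
    [-0.007,0,0.003,0,0.044,0,-1],
    [-0.007,0,0.003,0,0.044,0,-1],
    [-0.007,0,0.002,0,0.044,0,-1],
    [-0.008,0,0.002,0,0.044,0,-1]
  ]
}}

```text
time_s: 4.6
ee_pos: [0.5612, 0.1267, 0.1386]
eef_rot: [-3.141, 0.487, 1.387]
force: [0.5, 3.5, -1.5]
grip_width: 0.0001
grip_force: 1.0
```

Request:
{"fn": "jog_arm", "kwargs": {
  "motion": [
    [-0.006,0,0.004,0,0.046,0,-1],
    [-0.007,0,0.004,0,0.046,0,-1],
    [-0.007,0,0.003,0,0.046,0,-1]
  ]
}}

```text
time_s: 4.9
ee_pos: [0.5571, 0.104, 0.1373]
eef_rot: [-3.141, 0.349, 1.386]
force: [0.3, 2.1, -0.9]
grip_width: 0.0006
grip_force: 0.9
```

```bash
python3 - <<'E'
from h import *
info();s=None
for th,al,n in((120,78,3),(135,83,3),(150,86,3),(165,88,3),(178,88,3)):
    s=rows(*arc(th,al),n,s)
im=ctrl.camera('scene')[:,:,::-1][175:325,215:365];cv2.imwrite('pics/z4.png',cv2.resize(im,None,fx=3,fy=3,interpolation=cv2.INTER_CUBIC))
E
```

```text
q [ 0.27  0.5   1.44 -0.32  1.36  0.54] a -0.013 w 0.0199 z 0.1373 F [ 0.3  2.1 -0.9]
[-0.006, 0.0, 0.005, 0.0, 0.047, 0.001]
[-0.006, 0.0, 0.004, 0.0, 0.047, 0.001]
[-0.006, 0.0, 0.005, 0.0, 0.047, 0.001]
end [0.5532 0.0831 0.1293] 0.1
[-0.005, 0.0, 0.005, 0.0, 0.029, 0.0]
[-0.006, 0.0, 0.005, 0.0, 0.029, 0.0]
[-0.006, 0.0, 0.006, 0.0, 0.029, 0.0]
end [0.5495 0.0639 0.1166] 0.08
[-0.004, 0.0, 0.006, 0.0, 0.017, 0.0]
[-0.004, 0.0, 0.007, 0.0, 0.017, 0.0]
[-0.005, 0.0, 0.006, 0.0, 0.017, 0.0]
end [0.5468 0.0492 0.099 ] 0.06
[-0.003, -0.0, 0.007, 0.0, 0.012, 0.0]
[-0.003, -0.0, 0.007, 0.0, 0.012, 0.0]
[-0.002, -0.0, 0.008, 0.0, 0.012, 0.0]
end [0.5451 0.0401 0.0775] 0.07
[-0.001, -0.0, 0.007, 0.0, -0.0, 0.0]
[-0.001, -0.0, 0.006, 0.0, -0.0, 0.0]
[-0.001, -0.0, 0.007, 0.0, -0.0, 0.0]
end [0.5444 0.0365 0.0577] 0.07
```

View pics/z4.png

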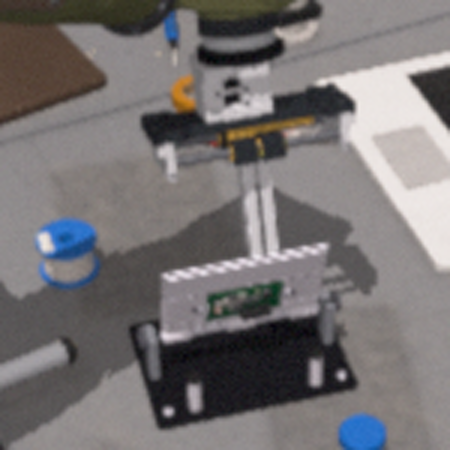

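The leaf is past upright (about 105°), with the finger behind it at about (265,250). Pressing it on down.

Request:
{"fn": "jog_arm", "kwargs": {
  "motion": [
    [-0.006,0,0.005,0,0.047,0,-1],
    [-0.006,0,0.004,0,0.047,0,-1],
    [-0.006,0,0.005,0,0.047,0,-1]
  ]
}}

```text
time_s: 5.25
ee_pos: [0.5533, 0.0832, 0.1294]
eef_rot: [-3.141, 0.209, 1.386]
force: [1.3, 2.1, -0.1]
grip_width: 0.0003
grip_force: 0.9
```

Request:
{"fn": "jog_arm", "kwargs": {
  "motion": [
    [-0.005,0,0.005,0,0.029,0,-1],
    [-0.006,0,0.005,0,0.029,0,-1],
    [-0.006,0,0.006,0,0.029,0,-1]
  ]
}}

```text
time_s: 5.55
ee_pos: [0.5495, 0.0637, 0.1162]
eef_rot: [-3.141, 0.122, 1.386]
force: [-0.0, 1.9, -0.1]
grip_width: 0.0002
grip_force: 0.8
```

Request:
{"fn": "jog_arm", "kwargs": {
  "motion": [
    [-0.004,0,0.006,0,0.017,0,-1],
    [-0.004,0,0.007,0,0.017,0,-1],
    [-0.005,0,0.006,0,0.017,0,-1]
  ]
}}

```text
time_s: 5.85
ee_pos: [0.5466, 0.0489, 0.0981]
eef_rot: [-3.14, 0.071, 1.386]
force: [-0.1, 1.8, 0.7]
grip_width: 0.0002
grip_force: 0.7
```

```bash
python3 - <<'E'
from h import *
info();s=None
for th,al,n in((165,88,3),(178,88,3)):
    s=rows(*arc(th,al,.092),n,s)
im=ctrl.camera('scene')[:,:,::-1][175:325,215:365];cv2.imwrite('pics/z5.png',cv2.resize(im,None,fx=3,fy=3,interpolation=cv2.INTER_CUBIC))
E
```

```text
q [ 0.06  0.42  1.62 -0.08  1.12  0.28] a -0.0691 w 0.0199 z 0.0981 F [-0.1  1.8  0.7]
[-0.003, 0.0, 0.007, -0.0, 0.012, 0.001]
[-0.003, 0.0, 0.007, -0.0, 0.012, 0.001]
[-0.004, 0.0, 0.006, -0.0, 0.012, 0.001]
end [0.5445 0.0379 0.0787] 0.06
[-0.001, 0.0, 0.007, -0.0, 0.0, 0.0]
[-0.001, 0.0, 0.007, -0.0, 0.0, 0.0]
[-0.001, 0.0, 0.007, -0.0, 0.0, 0.0]
end [0.5438 0.0342 0.0578] 0.06
```

View pics/z5.png

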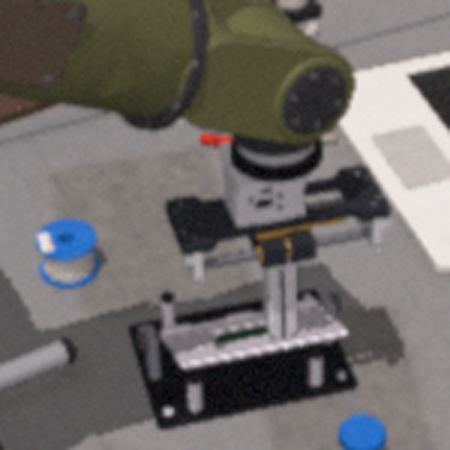

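The leaf is at about 150°, with the fingertip on its back face at about (285,330). Pressing down to the rests.

Request:
{"fn": "jog_arm", "kwargs": {
  "motion": [
    [-0.003,0,0.007,0,0.012,0,-1],
    [-0.003,0,0.007,0,0.012,0,-1],
    [-0.004,0,0.006,0,0.012,0,-1]
  ]
}}

```text
time_s: 6.2
ee_pos: [0.5445, 0.0379, 0.0786]
eef_rot: [-3.141, 0.035, 1.386]
force: [-0.3, 1.8, 1.1]
grip_width: 0.0004
grip_force: 0.7
```

Request:
{"fn": "jog_arm", "kwargs": {
  "motion": [
    [-0.001,0,0.007,0,0,0,-1],
    [-0.001,0,0.007,0,0,0,-1],
    [0,0,0.004,0,0,0,-1]
  ]
}}

```text
time_s: 6.5
ee_pos: [0.5439, 0.0351, 0.0606]
eef_rot: [-3.14, 0.036, 1.385]
force: [0.4, -0.7, 1.5]
grip_width: 0.0004
grip_force: 0.7
```

Request:
{"fn": "jog_arm", "kwargs": {
  "motion": [
    [0,0,0.002,0,0,0,-1],
    [0,0,0.002,0,0,0,-1],
    [0,0,0.001,0,0,0,-1]
  ]
}}

```text
time_s: 6.8
ee_pos: [0.5441, 0.0353, 0.0563]
eef_rot: [-3.141, 0.036, 1.386]
force: [-1.5, 0.0, 2.0]
grip_width: 0.0005
grip_force: 0.8
```

Request:
{"fn": "jog_arm", "kwargs": {
  "motion": [
    [0,0,0.001,0,0,0,-1],
    [0,0,0.001,0,0,0,-1],
    [0,0,0,0,0,0,-1]
  ]
}}

```text
time_s: 7.1
ee_pos: [0.5442, 0.0352, 0.0552]
eef_rot: [-3.141, 0.036, 1.386]
force: [-3.6, -0.3, 10.1]
grip_width: 0.0006
grip_force: 5.2
```

Request:
{"fn": "jog_arm", "kwargs": {
  "motion": [
    [0,0,0.001,0,0,0,-1],
    [0,0,0,0,0,0,-1]
  ]
}}

```text
time_s: 7.3
ee_pos: [0.5442, 0.0352, 0.055]
eef_rot: [-3.142, 0.036, 1.386]
force: [-9.4, 0.6, 19.5]
grip_width: 0.0001
grip_force: 10.0
```

The force jumped at z = 0.055, the expected flat height, so the leaf is on the end stop. Retracting straight up.

Request:
{"fn": "jog_arm", "kwargs": {
  "motion": [
    [0,0,-0.005,0,0,0,-1],
    [0,0,-0.02,0,0,0,-1],
    [0,0,-0.04,0,0,0,-1],
    [0,0,-0.04,0,0,0,-1],
    [0,0,-0.03,0,0,0,-1]
  ]
}}

```text
time_s: 7.8
ee_pos: [0.5453, 0.0399, 0.1909]
eef_rot: [3.14, 0.035, 1.386]
force: [-0.1, 0.5, -0.5]
grip_width: 0.0002
grip_force: 0.0
```

Request:
{"fn": "jog_arm", "kwargs": {
  "motion": [
    [0.04,0,0,0,0,0,-1],
    [0.04,0,0,0,0,0,-1],
    [0.04,0,0,0,0,0,-1],
    [0,0,0,0,0,0,-1],
    [0,0,0,0,0,0,-1]
  ]
}}

```text
time_s: 8.3
ee_pos: [0.5669, 0.1581, 0.1836]
eef_rot: [-3.14, 0.036, 1.387]
force: [-0.3, 0.2, 0.5]
grip_width: 0.0003
grip_force: 0.0
```

```bash
python3 - <<'E'
from h import *
info()
im=ctrl.camera('scene')[:,:,::-1][195:365,205:375];cv2.imwrite('pics/z6.png',cv2.resize(im,None,fx=3,fy=3,interpolation=cv2.INTER_CUBIC))
E
```

```text
q [ 0.22  0.41  1.42 -0.03  1.32  0.42] a 0.042 w 0.0194 z 0.1836 F [-0.3  0.2  0.5]
```

View pics/z6.png

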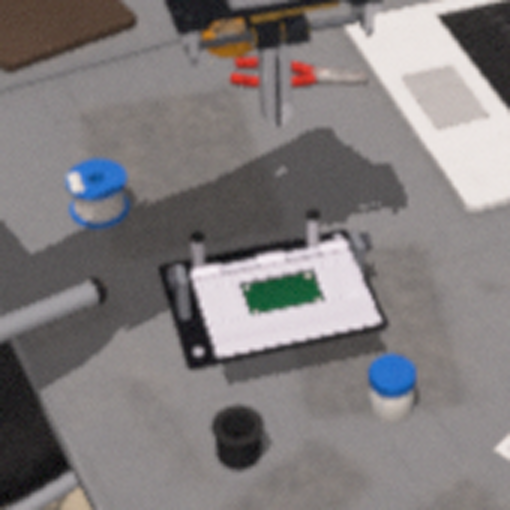

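The leaf lies flat on the far side, board underside up, at about (285,295) in the crop. Spool, jar and loupe are where they were, and the hand is clear.

```bash
python3 -c "
from h import *
print(ctrl.hand_in())"
```

```text
the job is handed in; nothing more can be done
None
```

The leaf is turned over and lies flat on the far rests, board underside up, with the jar, spool and loupe still in place and the hand clear; I handed the job in at about 8 s, and no verdict came back.

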